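# Load the switch box and release the turntable's index plunger

## Task

Drop both aluminium set-screw connectors into the open gray switch box on the turntable while the turntable is still locked. Then take the knob of the turntable's sprung index plunger, pull it straight up all the way to its stop so the pin is clear of its hole, and finish still gripping the knob and holding it there, so that a colleague can turn the table. Leave the receptacle, the cover plate and the screwdriver where they are.

Things in the scene. Friction and masses are not known exactly. Their poses are not given: they have to be found in the camera images.
- connector_a: Loose aluminium set-screw conduit connector, one of two alike, about 60 g, standing on its threaded nose. 50 mm tall: nose 27 mm diameter to 14 mm height, flange 38 mm diameter at 14 to 19 mm, smooth barrel 30 mm diameter at 19 to 50 mm (grip here). A set screw sticks out 6.5 mm from the barrel along body +x at 38 mm height: close the fingers along body y. Origin: centre of the underside, z up.
- connector_b: As connector_a.
- connector_a_mid (a point): Middle of connector_a, on its axis 25 mm above its underside.
- connector_b_mid (a point): Middle of connector_b, on its axis 25 mm above its underside.
- switch_box: Gray fiberglass switch box, square, 100 x 100 mm outside and 70 mm high, walls and floor 4 mm, open at the top, screwed to the turntable disc (it cannot move). Origin: centre of its underside, 30 mm above the cart top, so the rim is 100 mm above the cart top; x and y run along its sides, z up.
- turntable: Indexing turntable fixed to the cart: base 270 mm in diameter, aluminium disc 256 mm in diameter, top at 30 mm, index holes near its rim; it does not turn. Origin: centre of the underside. At local -y a dark steel bracket, 36 mm wide along local x, post 140 to 160 mm from the centre, arm inward with top at 70 mm, carries the upright plunger 110 mm from the centre; its steel collar ends at 78 mm.
- knob (a point): Centre of the plunger's black cylindrical pull knob, 28 mm in diameter and 26 mm tall, axis vertical, on local -y of the turntable, 110 mm from its centre. With the pin seated this point is 100 mm above the cart top and the knob spans 86 to 112 mm; it rises with the plunger. Room for open fingers on the two sides along the turntable's local x. Axes as the turntable's.
- plunger (a joint): Lift of the plunger in m: 0 pin seated in its hole in the disc, 0.022 against its upper stop. The pin leaves the hole at 0.016. A spring pulls it down: about 6 N at the start, 11 N at the stop; let go, it snaps back.
- receptacle: Bystander: ivory hospital-grade receptacle lying on its back, 34 x 105 x 28 mm. Origin: centre of its underside.
- cover_plate: Bystander: chrome cover plate lying flat, 70 x 114 x 5 mm, with two round openings. Origin: centre of its underside.
- screwdriver: Bystander: screwdriver lying on the cart top, about 200 mm long. Origin: under its middle.
Not all that is in view belongs to the job. What is shaped like the connector_b but yellow is not meant.

How it is judged (in metres and radians):
On the way, in this order (a step that is already met when the one before it is completed fails the run):
1. both connectors lie released in the switch box (x of connector_a_mid in the frame of switch_box between -0.046 and 0.046 m and y of connector_a_mid in the frame of switch_box between -0.046 and 0.046 m and z of connector_a_mid in the frame of switch_box between 0 and 0.062 m and x of connector_b_mid in the frame of switch_box between -0.046 and 0.046 m and y of connector_b_mid in the frame of switch_box between -0.046 and 0.046 m and z of connector_b_mid in the frame of switch_box between 0 and 0.062 m and linear speed of each of connector_a, connector_b below 0.03 m/s and contact force between the fingers and connector_a below 0.1 N and contact force between the fingers and connector_b below 0.1 N), for 0.2 s.
2. the plunger is pulled up to its stop and held by the fingers (value of joint plunger above 0.018 m and contact force between the fingers and plunger above 3 N), for 0.3 s.
At the end, for the whole second after the job is handed in: Both connectors rest inside the switch box (their middles between the walls and below the rim, untouched by the fingers), and the fingers hold the plunger still at its upper stop (lifted more than 18 of 22 mm) with more than 3 N of contact on it (all of step 1 and all of step 2 and velocity of joint plunger between -0.01 and 0.01 m/s); the arm keeps its last pose, push and grip.
It fails at once if the plunger is lifted more than 6 mm while a connector is not yet in the box (value of joint plunger above 0.006 m and not (x of connector_a_mid in the frame of switch_box between -0.046 and 0.046 m and y of connector_a_mid in the frame of switch_box between -0.046 and 0.046 m and z of connector_a_mid in the frame of switch_box between 0 and 0.062 m and x of connector_b_mid in the frame of switch_box between -0.046 and 0.046 m and y of connector_b_mid in the frame of switch_box between -0.046 and 0.046 m and z of connector_b_mid in the frame of switch_box between 0 and 0.062 m)).
It fails at once if the receptacle is shifted by more than 20 mm (distance of receptacle from where it was at the start of the episode above 0.02 m).
It fails at once if the cover plate is shifted by more than 20 mm (distance of cover_plate from where it was at the start of the episode above 0.02 m).
It fails at once if the screwdriver is shifted by more than 20 mm (distance of screwdriver from where it was at the start of the episode above 0.02 m).
It also fails if it takes over 58 s, if anything falls off the work surface, if the arm or the gripper's body presses on something with over 40 N, if the wrist force passes 120 N, or if a joint passes its speed limit or range.

## Robot

A 6-joint arm with a two-finger parallel gripper is mounted at the origin on the work surface. World frame = base frame: x ahead of the robot, y to its left, z up, the work surface at z = 0. Lengths are in m, angles in degrees, forces in N, time in s.
With the tool pointing down it reaches from about 0.325 to 0.9 m from the base axis. Payload 6.1 kg.
Tool frame: the origin (TCP) lies between the finger pads; the fingertips stand 14 mm ahead of it and the grasp point (between the pads) lies 5 mm behind it; z points along the fingers, y is the line along which they close (so a half turn about z gives the same grasp; the last joint's range is limited). The gripper opens to 87 mm and grips with 3 to 60 N. Pads are 19 mm wide; open, the fingers measure 117 mm over their backs; the gripper's body (75 mm by 190 mm) begins 51 mm behind the grasp point.
Start: joints at [-74.318, 12.628, 87.462, -0, 79.91, -7.225], TCP at [0.243, -0.576, 0.237] pointing down, gripper open.
Joint ranges: [-170.65, 170.65], [-52.31, 119.04], [5.05, 147.46], [-71.25, 251.25], [11.57, 151.72], [-153.62, 153.62]. Speed limits (degrees/s): [147.25, 147.25, 172.46, 180, 180, 180].

## Interface

Orientations are given as [roll, pitch, yaw] about the fixed x, y, z axes, in that order (R = Rz(yaw) Ry(pitch) Rx(roll)).
In Python, from station import robot, optics, workorder gives the robot as it stands.
- The arm moves only by the tool step_arm, never from a script. Its argument "targets" is a list of rows, each a list of 3 entries, a list of its own where there are three numbers: the turn, a rotation vector about the tool's x, y, z in degrees, then the shift along the tool's x, y, z in mm, then the opening, from 0 (shut) to 1 (fully open). A call has 1 to 20 rows; each row shifts and turns the commanded pose from where the row before left it, along the tool's axes as they then stand; what a row does not reach is not made up. A row lasts 1/8 s, in which the tool goes at most 62.5 mm and 10.7 degrees, less where a joint would pass 70% of its speed; a pose out of reach is approached as far as the arm can. A call is refused whole if a number of a shift passes 62.5 or a number of a turn 10.7, either way. A call with a gripper value outside its range is refused whole. The fingers move at their own pace and stop on an object; "grip_force" is the grip in N (left out, the last holds). Time passes only in rows, so rows that do not move let the fingers close. It gives the time, the measured TCP pose, the force, the opening and the grip force at its end, in the units of the state.
- robot.observe(): the state, without advancing time (a new reading comes with each control period).
- optics.read_camera(name): name is "scene" or "side" or "wrist"; returns (picture, depth): 420x560x3 uint8, red, green, blue; 420x560 float32, m along the optical axis (not along the pixel's ray), 0 where there is no reading.
- optics.camera_params(name): a dict with "vertical_fov" (degrees; the focal length in pixels is half the picture's height over the tangent of half this angle, whatever the lens; pixels are square), "cx", "cy" (the principal point, pixels), "k1" (the pictures are not rectified: a ray, as slopes to the right and down, at radius r is drawn at 1 + k1 r^2 times it, then the intrinsics apply), "view" (4x4, takes a point from world to camera coordinates); the wrist camera has in their place "T_tool_cam" (4x4, takes a point from camera to tool coordinates, whose origin is the TCP and whose axes are the flange's). Camera axes: x right, y down, z forward; pixel columns grow to the right and rows downward; lengths in m; the calibration is good to about 2 mm. A picture is of the moment at which its call begins: read the wrist's pose just before it. camera_params takes no time and is no camera call.
- workorder.sign_off(): hands the job in; it is judged then, once.
The state is a dict: "time_s": time; "q": joint angles; "joint_velocities": joint speeds; "joint_torque": joint torques, N m; "ee_pos": TCP position; "eef_rot": TCP orientation; "contact_force": force on the tool from outside, world axes, zero at the start; "moment": the same for the moment, N m; "opening": finger opening in m; "gripper_force": force on a finger pad.
Only numpy, scipy, OpenCV 4.12 (cv2) and the standard library are available. Lean on these libraries where they do the work, as an engineer would, in place of code of your own. Each camera call takes 0.05 s, during which the arm holds its last target. There are 200 camera calls.

## Working session

There is one attempt and no reset: what is moved stays moved. The work goes in short steps, Python scripts to look and compute and a tool call to move; the robot and the scene stay as the last step left them, time stands still between calls to the robot, and variables do not carry over. Pictures are saved under pics/ and viewed, at most 10 in all, crops included, and the job is handed in when it is done.

Besides the shell and the picture viewer there is one more tool, called after "Emit:" in YAML: its name, and indented under it one key for each argument. step_arm: Moves the arm, as the interface text tells. Its arguments: {"type":"object","properties":{"targets":{"type":"array"},"grip_force":{"type":"number"}},"required":["targets"]}

```bash
mkdir -p pics; ls
cat > h.py <<'E'
import numpy as np, cv2
from station import robot, optics, workorder
from scipy.spatial.transform import Rotation as R
def grab(n):
    s=robot.observe(); im,d=optics.read_camera(n); p=optics.camera_params(n)
    if n=="wrist":
        T=np.eye(4);T[:3,:3]=R.from_euler('xyz',s['eef_rot'],degrees=True).as_matrix();T[:3,3]=s['ee_pos']
        T=T@np.array(p['T_tool_cam'])
    else: T=np.linalg.inv(np.array(p['view']))
    return im,d,p,T
def slopes(p,uv):
    f=210/np.tan(np.radians(p['vertical_fov'])/2)
    K=np.array([[f,0,p['cx']],[0,f,p['cy']],[0,0,1]])
    a=(np.asarray(uv,float).reshape(-1,2)-[p['cx'],p['cy']])/f
    s=a.copy()
    for _ in range(20): s=a/(1+p['k1']*(s**2).sum(1,keepdims=True))
    return s
def rayplane(p,T,uv,z):
    s=slopes(p,uv); d=np.c_[s,np.ones(len(s))]@T[:3,:3].T
    return T[:3,3]+d*((z-T[2,3])/d[:,2])[:,None]
def cloud(d,p,T):
    v,u=np.mgrid[:420,:560]; s=slopes(p,np.c_[u.ravel(),v.ravel()])
    c=np.c_[s,np.ones(len(s))]*d.ravel()[:,None]
    return (c@T[:3,:3].T+T[:3,3]).reshape(420,560,3)
E
python3 - <<'E'
from h import *
print(robot.observe())
for n in("scene","side","wrist"):
    im,d,p,T=grab(n); cv2.imwrite(f"pics/{n}0.png",im[...,::-1]); np.savez(f"{n}0.npz",im=im,d=d,T=T); print(n,p,T[:3,3],(d>0).mean())
E
```

```text
pics
{'time_s': 0.0, 'q': array([-7.43189095e+01,  1.26769032e+01,  8.75246738e+01, -1.29725709e-03,
        7.99107073e+01, -7.22202321e+00]), 'joint_velocities': array([ 0.0096231 , -0.02487197, -0.02806807, -0.0421362 ,  0.07233179,
        0.00692288]), 'joint_torque': array([ 6.17128620e-06, -4.94616187e+01, -3.87373817e+01,  7.01065664e-02,
        5.71145257e-02, -1.31966490e-04]), 'ee_pos': array([ 0.24309236, -0.57514604,  0.23542935]), 'eef_rot': array([-1.79888446e+02, -1.28491491e-02,  2.29033297e+01]), 'contact_force': array([-0.07268543, -0.24225968, -0.36844594]), 'moment': array([-0.01528767, -0.00898693, -0.03827798]), 'gripper_force': 0.0, 'opening': 0.08748594601878341}
scene {'vertical_fov': 50.8616810153342, 'cx': 277.18010248879773, 'cy': 213.55660973562306, 'k1': 0.02557360783506523, 'view': array([[ 0.1869784 ,  0.98232852, -0.00835164, -0.09891541],
       [ 0.57939234, -0.11714022, -0.80658706, -0.26028144],
       [-0.79331179,  0.14597548, -0.59105631,  1.62530348],
       [ 0.        ,  0.        ,  0.        ,  1.        ]])} [ 1.45867253 -0.17057645  0.
[... 296 characters left out ...]
732,  0.83439127, -0.52757546,  0.93807524],
       [ 0.        ,  0.        ,  0.        ,  1.        ]])} [ 0.3858396  -0.80407994  0.62307226] 0.9960459183673469
wrist {'vertical_fov': 62.352098491076994, 'cx': 275.63797460791034, 'cy': 211.26721041090713, 'k1': -0.08094406675565999, 'T_tool_cam': array([[ 4.47444105e-04, -9.62285971e-01, -2.72039537e-01,
         7.51759270e-02],
       [ 9.99999794e-01,  5.55600148e-04, -3.20549784e-04,
         3.27763476e-04],
       [ 4.59605767e-04, -2.72039338e-01,  9.62286022e-01,
        -1.48409090e-01],
       [ 0.00000000e+00,  0.00000000e+00,  0.00000000e+00,
         1.00000000e+00]])} [ 0.31256988 -0.54647753  0.38393581] 0.9959523809523809
```

View pics/scene0.png

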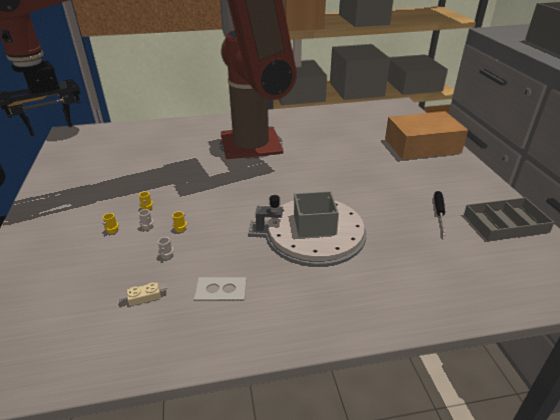

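View pics/side0.png

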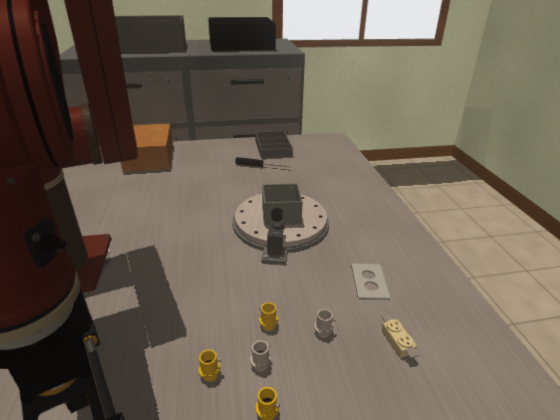

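The scene view shows the silver connectors at (146,218) and (165,247), three yellow decoys, the knob at (275,201) and the box at (316,213). In the side view the silver connectors are at (260,355) and (325,322), the knob at (277,216) and the box at (281,203). Next I'll measure these points from depth.

```bash
python3 - <<'E'
from h import *
C={}
for n in("scene","side"):
    f=np.load(n+"0.npz"); C[n]=(cloud(f['d'],optics.camera_params(n),f['T']),f['im'].astype(int))
def circ(P):
    A=np.c_[2*P[:,:2],np.ones(len(P))];x=np.linalg.lstsq(A,(P[:,:2]**2).sum(1),rcond=None)[0];return x[:2],np.sqrt(x[2]+x[:2]@x[:2])
px={"scene":dict(a=(146,218),b=(165,247),knob=(275,201),box=(316,213)),"side":dict(a=(260,355),b=(325,322),knob=(277,216),box=(281,203))}
for n in px:
    X,im=C[n]
    for k,(u,v) in px[n].items():
        w=28 if k=="box" else 16
        Q=X[v-w:v+w,u-w:u+w].reshape(-1,3); c=im[v-w:v+w,u-w:u+w].reshape(-1,3)
        if k in"ab":
            m=(Q[:,2]>.008)&(Q[:,2]<.06)&(c.max(1)-c.min(1)<45); Q=Q[m]
            t=Q[Q[:,2]>.022]; c0=np.median(t[:,:2],0); q=t[np.linalg.norm(t[:,:2]-c0,axis=1)<.03]
            print(n,k,len(q),"zmax",Q[:,2].max().round(3),"circ",circ(q),"med",c0, "top bbox mid",(q[:,:2].max(0)+q[:,:2].min(0))/2,np.ptp(q[:,:2],axis=0))
        elif k=="knob":
            t=Q[(Q[:,2]>.088)&(Q[:,2]<.116)&(c.max(1)<70)]; print(n,k,len(t),t[:,2].max(),circ(t),np.ptp(t[:,:2],axis=0))
        else:
            t=Q[(Q[:,2]>.094)&(Q[:,2]<.106)].astype(np.float32)
            r=cv2.minAreaRect(t[:,:2]*1000); print(n,k,len(t),r, t[:,2].mean())
    q=X.reshape(-1,3)
    # disc
    ok=(q[:,2]>.026)&(q[:,2]<.034)&(im.reshape(-1,3).min(1)>80)&(np.linalg.norm(q[:,:2]-[.6,.0],axis=1)<.6)
    t=q[ok]
    bx=X[px[n]['box'][1],px[n]['box'][0]][:2]; t=t[np.linalg.norm(t[:,:2]-bx,axis=1)<.2]
    print(n,"disc",len(t),cv2.minEnclosingCircle((t[:,:2]*1000).astype(np.float32)))
E
python3 - <<'E'
import cv2
a=cv2.resize(cv2.imread("pics/scene0.png")[190:265,95:195],(800,600),interpolation=cv2.INTER_CUBIC)
b=cv2.resize(cv2.imread("pics/side0.png")[300:400,240:360],(720,600),interpolation=cv2.INTER_CUBIC)
cv2.imwrite("pics/crop0.png",cv2.hconcat([cv2.resize(a,(400,300)),cv2.resize(b,(360,300))]))
E
```

```text
scene a 146 zmax 0.051 circ (array([ 0.44091173, -0.34985869]), np.float64(0.014077736618405196)) med [ 0.44819362 -0.35019262] top bbox mid [ 0.441857   -0.35028568] [0.03762062 0.02909328]
scene b 189 zmax 0.051 circ (array([ 0.5734952 , -0.29586564]), np.float64(0.014324607946758789)) med [ 0.57999808 -0.29535134] top bbox mid [ 0.57558934 -0.29543508] [0.03875238 0.0319517 ]
scene knob 101 0.11335789720608491 (array([ 0.53121945, -0.00732379]), np.float64(0.00955243360990599)) [0.02544166 0.02212599]
scene box 284 ((558.2171630859375, 96.12445831298828), (100.49658203125, 104.10760498046875), 84.72994995117188) 0.09804756
scene disc 2649 ((555.5457763671875, 93.8203353881836), 134.06500244140625)
side a 355 zmax 0.052 circ (array([ 0.43837609, -0.35091919]), np.float64(0.013795932310373307)) med [ 0.4382468  -0.35497062] top bbox mid [ 0.43985912 -0.35019178] [0.03297233 0.03088118]
side b 304 zmax 0.051 circ (array([ 0.57129301, -0.29752705]), np.float64(0.01386722983276106)) med [ 0.57116304 -0.30160965] top bbox mid [ 0.57357802 -0.29685545] [0.03621429 0.03108582]
side knob 229 0.11277548681753735 (array([0.5349242 , 0.01730585]), np.float64(0.035291792347133276)) [0.07253728 0.07413048]
side box 274 ((552.0301513671875, 60.71477127075195), (171.315185546875, 99.87315368652344), 84.52486419677734) 0.09784136
side disc 1999 ((554.1152954101562, 97.47190856933594), 128.47219848632812)
```

View pics/wrist0.png

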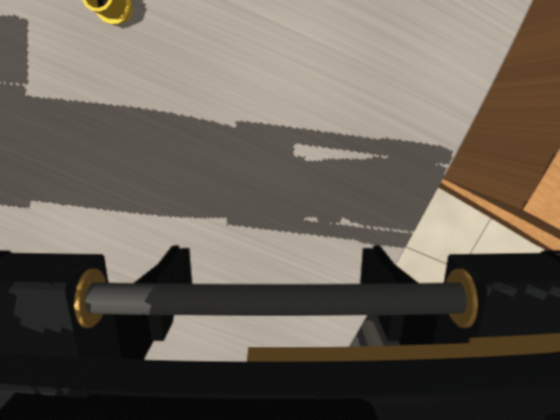

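View pics/crop0.png

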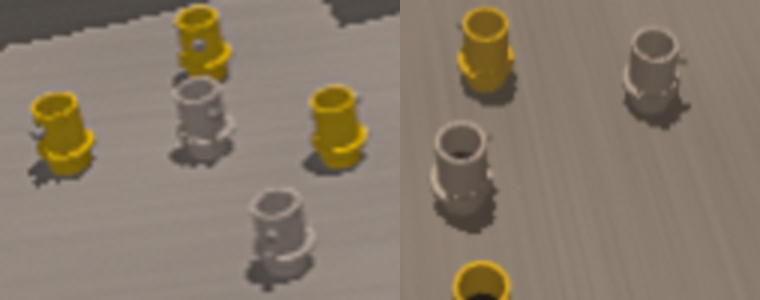

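The overhead wrist image so far shows only a yellow decoy at (110,10) and the fingers. The crop shows b's set screw facing the scene camera, but a's direction is unclear. I'll move the wrist camera over the connectors.

Emit:
step_arm:
  targets:
    - [[0,0,0],[46,-26,-12],1]
    - [[0,0,0],[46,-26,-12],1]
    - [[0,0,0],[46,-26,-12],1]
    - [[0,0,0],[46,-26,-12],1]
    - [[0,0,0],[46,-26,-12],1]
    - [[0,0,0],[0,0,0],1]
    - [[0,0,0],[0,0,0],1]

```text
time_s: 1.02
ee_pos: [0.4043, -0.3665, 0.2962]
eef_rot: [-180.0, 0.0, 22.9]
contact_force: [0.1, 0.0, -1.6]
opening: 0.0871
gripper_force: 0.0
```

```bash
cat > c.py <<'E'
from h import *
import sys
def conn(tag):
    im,d,p,T=grab("wrist"); cv2.imwrite(f"pics/{tag}.png",im[...,::-1])
    X=cloud(d,p,T); c=im.astype(int); H=X[...,2]
    m=((H>.028)&(H<.06)&(d>0)).astype(np.uint8); m[300:]=0
    n,l,st,ce=cv2.connectedComponentsWithStats(m)
    for i in range(1,n):
        if st[i,4]<80: continue
        s=l==i; Q=X[s]; top=Q[Q[:,2]>.046]
        if len(top)<20: continue
        (cx,cy),r=cv2.minEnclosingCircle((top[:,:2]*1000).astype(np.float32))
        v=Q[:,:2]*1000-[cx,cy]; rr=np.hypot(*v.T); k=(rr>17)&(Q[:,2]>.032)&(Q[:,2]<.044)
        col=np.median(c[s],0); 
        print(np.round(ce[i]),st[i,4],col,"c",round(cx,1),round(cy,1),"r",round(r,1),"z",top[:,2].mean().round(4),"far",k.sum(), rr.max().round(1), np.degrees(np.arctan2(v[k,1].mean(),v[k,0].mean())).round() if k.any() else None)
if __name__=="__main__": conn(sys.argv[1])
E
python3 c.py w1
```

```text
[277.  13.] 381 [151. 141. 129.] c 572.8 -296.7 r 15.1 z 0.0498 far 0 15.3 None
[209.  91.] 396 [188. 171.  69.] c 468.7 -261.3 r 15.2 z 0.0499 far 27 21.7 135.0
[275. 145.] 284 [178.  166.5 154. ] c 440.6 -350.8 r 14.9 z 0.0501 far 27 21.8 34.0
[349. 177.] 408 [109.  87.  29.] c 439.2 -443.3 r 15.1 z 0.0498 far 27 21.8 -38.0
[250. 216.] 394 [107.  86.  29.] c 349.5 -355.8 r 15.0 z 0.0498 far 27 21.6 2.0
```

View pics/w1.png

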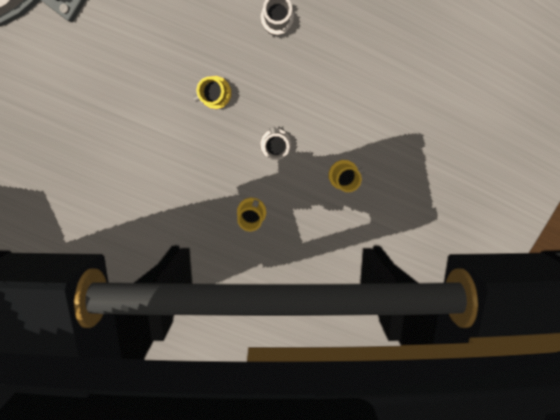

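The silver connectors are a at (275,145), giving (440.6,-350.8) mm with its screw at 34°, and b at (277,13), giving (572.8,-296.7) mm. Both have r≈15 and top z=50 mm, as specified. I'll go for a at yaw 34° and TCP z≈37 mm.

Emit:
step_arm:
  targets:
    - [[0,0,-5.5],[0,0,0],1]
    - [[0,0,-5.6],[0,0,0],1]
    - [[0,0,0],[13,2.5,40],1]
    - [[0,0,0],[13,2.5,40],1]
    - [[0,0,0],[13,2.3,40],1]
    - [[0,0,0],[0,0,40],1]
    - [[0,0,0],[0,0,25],1]
    - [[0,0,0],[0,0,0],1]
    - [[0,0,0],[0,0,0],1]

```text
time_s: 2.2
ee_pos: [0.4408, -0.3519, 0.1124]
eef_rot: [179.9, -0.0, 33.9]
contact_force: [-0.2, 1.0, 0.2]
opening: 0.0871
gripper_force: 0.0
```

```bash
python3 c.py w2
```

```text
[320.  16.] 776 [119. 111. 102.] c 569.9 -298.4 r 14.2 z 0.0497 far 0 15.9 None
[175. 116.] 1470 [171. 152.  56.] c 468.7 -261.3 r 15.3 z 0.0499 far 69 22.2 135.0
[274. 229.] 1373 [93. 86. 79.] c 440.5 -351.0 r 15.1 z 0.0497 far 85 21.8 34.0
```

Emit:
step_arm:
  targets:
    - [[0,0,0],[0,-0.8,25],1]
    - [[0,0,0],[0,0,25],1]
    - [[0,0,0],[0,0,18],1]
    - [[0,0,0],[0,0,7.5],1]
    - [[0,0,0],[0,0,0],1]
    - [[0,0,0],[0,0,0],0.2]
    - [[0,0,0],[0,0,0],0.2]
    - [[0,0,0],[0,0,0],0.2]
    - [[0,0,0],[0,0,0],0.2]
    - [[0,0,0],[0,0,0],0.2]
  grip_force: 20

```text
time_s: 3.5
ee_pos: [0.4405, -0.35, 0.0361]
eef_rot: [180.0, -0.0, 34.0]
contact_force: [0.4, -0.6, 0.2]
opening: 0.0448
gripper_force: 0.0
```

Emit:
step_arm:
  targets:
    - [[0,0,0],[0,0,0],0.1]
    - [[0,0,0],[0,0,0],0.1]
    - [[0,0,0],[0,0,0],0.1]
    - [[0,0,0],[0,0,0],0.1]
    - [[0,0,0],[0,0,-10],0.1]
    - [[0,0,0],[0,0,-30],0.1]
    - [[0,0,0],[0,0,-40],0.1]
    - [[0,0,0],[0,0,-40],0.1]
    - [[0,0,0],[0,0,-40],0.1]
    - [[0,0,0],[0,0,0],0.1]

```text
time_s: 4.75
ee_pos: [0.4424, -0.3519, 0.2011]
eef_rot: [179.5, -0.1, 34.0]
contact_force: [0.1, 0.0, -0.9]
opening: 0.0296
gripper_force: 20.0
```

Emit:
step_arm:
  targets:
    - [[0,0,0],[44,-34,-8],0.1]
    - [[0,0,0],[44,-34,-8],0.1]
    - [[0,0,0],[44,-34,-8],0.1]
    - [[0,0,0],[44,-35,-8],0.1]
    - [[0,0,0],[44,-35,-8],0.1]
    - [[0,0,0],[42,-35,-8],0.1]
    - [[0,0,-10],[0,0,0],0.1]
    - [[0,0,-10],[0,0,0],0.1]
    - [[0,0,-10],[0,0,0],0.1]
    - [[0,0,-10],[0,0,0],0.1]
    - [[0,0,-10.6],[0,0,0],0.1]
    - [[0,0,0],[0,0,0],0.1]
    - [[0,0,0],[0,0,0],0.1]

```text
time_s: 6.38
ee_pos: [0.5416, -0.0318, 0.2435]
eef_rot: [-179.9, -0.0, 84.4]
contact_force: [-0.5, 0.3, -0.6]
opening: 0.0294
gripper_force: 20.0
```

```bash
cat > b.py <<'E'
from h import *
im,d,p,T=grab("wrist"); cv2.imwrite("pics/w3.png",im[...,::-1]); np.savez("w3.npz",im=im,d=d,T=T)
X=cloud(d,p,T);H=X[...,2]
t=X[(H>.095)&(H<.105)&(d>0)]
t=t[np.linalg.norm(t[:,:2]-[.556,.096],axis=1)<.08]
print("rim",len(t),cv2.minAreaRect((t[:,:2]*1000).astype(np.float32)),t[:,2].mean())
k=X[(H>.107)&(H<.118)&(d>0)]; k=k[np.linalg.norm(k[:,:2]-[.531,-.012],axis=1)<.04]
if len(k): print("knob",len(k),cv2.minEnclosingCircle((k[:,:2]*1000).astype(np.float32)),k[:,2].mean())
E
python3 b.py
```

```text
rim 1911 ((557.529296875, 86.83971405029297), (85.15670013427734, 100.45262908935547), 84.83881378173828) 0.0999597572592853
knob 872 ((527.8887939453125, -7.593776702880859), 13.997960090637207) 0.11162052189294344
```

View pics/w3.png

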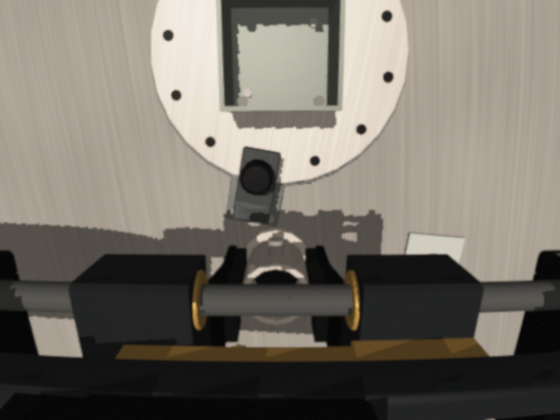

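Box rim near edge is at row ~108, with the knob at (257,177), which gives (528,-8) mm with r=14 as expected. That puts the box centre at about (558,95) mm with its axis at 84.8°. I'll put a at -22 mm along that axis.

Emit:
step_arm:
  targets:
    - [[0,0,-0.4],[0,0,0],0.1]
    - [[0,0,0],[53,2,20],0.1]
    - [[0,0,0],[53,2,20],0.1]
    - [[0,0,0],[0,0,30],0.1]
    - [[0,0,0],[0,0,0],0.1]

```text
time_s: 7.05
ee_pos: [0.553, 0.074, 0.1713]
eef_rot: [-179.7, 0.0, 85.0]
contact_force: [-0.4, -0.1, -0.8]
opening: 0.0296
gripper_force: 20.0
```

```bash
sed -i 's#pics/w3#pics/w4#;s#w3.npz#w4.npz#' b.py; python3 b.py
```

```text
rim 3327 ((558.220947265625, 94.5497055053711), (100.25382995605469, 101.10008239746094), 84.85990905761719) 0.09980004881850345
knob 593 ((528.0808715820312, -6.607542991638184), 13.770158767700195) 0.11119325119334349
```

Emit:
step_arm:
  targets:
    - [[0,0,0],[-1,3,20],0.1]
    - [[0,0,0],[0,0,35],0.1]
    - [[0,0,0],[0,0,25],0.1]
    - [[0,0,0],[0,0,13],0.1]
    - [[0,0,0],[0,0,0],0.1]
    - [[0,0,0],[0,0,0],0.1]

```text
time_s: 7.85
ee_pos: [0.5591, 0.0719, 0.0823]
eef_rot: [179.9, -0.0, 85.0]
contact_force: [0.1, -0.4, -0.5]
opening: 0.0293
gripper_force: 20.0
```

Emit:
step_arm:
  targets:
    - [[0,0,0],[0,-1,6],0.1]
    - [[0,0,0],[0,0,0],0.1]
    - [[0,0,0],[0,0,0],0.5]
    - [[0,0,0],[0,0,0],0.5]
    - [[0,0,0],[0,0,0],0.5]
    - [[0,0,0],[0,0,0],0.5]
    - [[0,0,0],[0,0,-10],0.5]
    - [[0,0,0],[0,0,-30],0.5]
    - [[0,0,0],[0,0,-40],0.5]
    - [[0,0,0],[0,0,-40],0.5]
    - [[0,0,0],[0,0,0],0.5]
    - [[0,0,0],[0,0,0],0.5]

```text
time_s: 9.35
ee_pos: [0.5569, 0.0722, 0.1951]
eef_rot: [180.0, 0.0, 85.0]
contact_force: [-0.1, -0.3, -0.7]
opening: 0.0438
gripper_force: 0.0
```

```bash
cat > in.py <<'E'
from h import *
import sys
c=np.array([558.2,94.5]);a=np.radians(84.86-90)
for n in("wrist","scene"):
    im,d,p,T=grab(n); cv2.imwrite(f"pics/{sys.argv[1]}{n}.png",im[...,::-1])
    X=cloud(d,p,T)*[1000,1000,1000]; v=X[...,:2]-c; L=np.stack([v[...,0]*np.cos(a)+v[...,1]*np.sin(a),-v[...,0]*np.sin(a)+v[...,1]*np.cos(a)],-1)
    m=(abs(L).max(-1)<44)&(X[...,2]>40)&(X[...,2]<98)&(d>0)
    h=X[...,2][m]; Q=L[m]
    t=Q[h>80]
    print(n,m.sum(),"zmax",h.max().round() if len(h) else None,"top",len(t),cv2.minEnclosingCircle(t.astype(np.float32)) if len(t)>5 else None, "range",Q.min(0).round(),Q.max(0).round())
print(robot.observe()['ee_pos'])
E
python3 in.py r1
```

```text
wrist 2060 zmax 94.0 top 785 ((0.0808868408203125, -0.03976249694824219), 56.507118225097656) range [-36. -44.] [36. 44.]
scene 126 zmax 97.0 top 62 ((-2.7474725246429443, -2.9106621742248535), 55.881046295166016) range [-44. -44.] [44. 43.]
[0.55608868 0.07219102 0.1937149 ]
```

Emit:
step_arm:
  targets:
    - [[0,0,0],[-51,-5,-8],0.8]
    - [[0,0,0],[-51,-5,-8],0.8]
    - [[0,0,0],[-51,-5,-8],0.8]
    - [[0,0,0],[-51,-5,-8],0.8]
    - [[0,0,0],[-51,-5,-8],0.8]
    - [[0,0,0],[-51,-5,-8],0.8]
    - [[0,0,0],[-51,-5,-8],0.8]
    - [[0,0,0],[-51,-6,0],0.8]
    - [[0,0,10.5],[0,0,0],0.8]
    - [[0,0,10.5],[0,0,0],0.8]
    - [[0,0,10.5],[0,0,0],0.8]
    - [[0,0,10.5],[0,0,0],0.8]
    - [[0,0,10.5],[0,0,0],1]
    - [[0,0,10.5],[0,0,0],1]
    - [[0,0,0],[0,0,0],1]
    - [[0,0,0],[0,0,0],1]

```text
time_s: 11.45
ee_pos: [0.4804, -0.3304, 0.2502]
eef_rot: [-179.9, 0.0, 22.2]
contact_force: [0.0, -0.0, -0.4]
opening: 0.0866
gripper_force: 0.0
```

```bash
python3 c.py w5
python3 - <<'E'
from h import *
a=cv2.imread("pics/w5.png")
out=[]
for n,(u,v) in dict(scene=(316,213),side=(281,203)).items():
    im=grab(n)[0][...,::-1]; out.append(cv2.resize(im[v-45:v+45,u-60:u+60],(400,300),interpolation=cv2.INTER_CUBIC))
cv2.imwrite("pics/box1.png",cv2.vconcat([cv2.hconcat(out),cv2.resize(a[:210],(800,300))]))
E
```

```text
[26. 33.] 1547 [37. 37. 35.] c 520.2 -37.4 r 26.1 z 0.0533 far 319 55.5 -90.0
[281.  86.] 359 [217. 204. 190.] c 573.1 -296.3 r 15.1 z 0.0501 far 36 21.5 -13.0
[209. 174.] 473 [180. 158.  57.] c 468.7 -261.0 r 15.0 z 0.0499 far 23 20.6 136.0
[351. 257.] 408 [122.  98.  31.] c 439.2 -442.7 r 14.5 z 0.0494 far 0 15.0 None
```

View pics/box1.png

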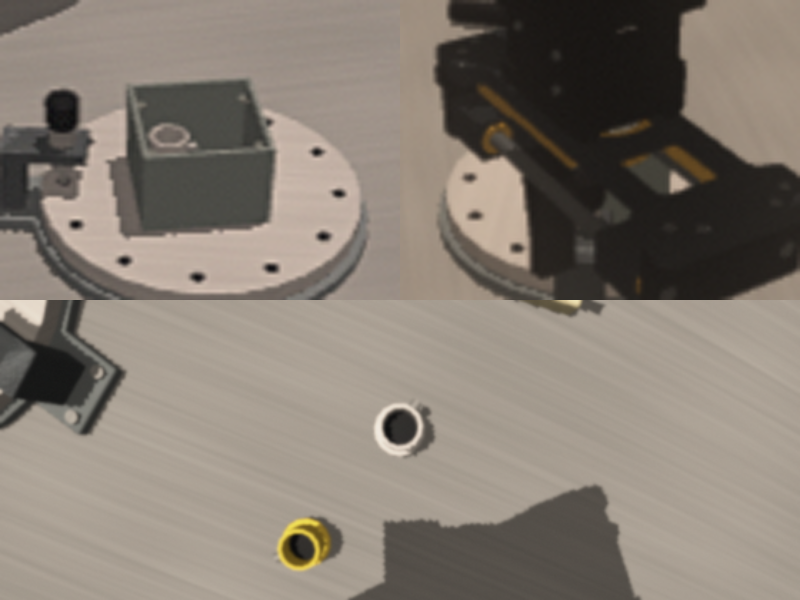

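Connector a stands in the box near its knob-side wall, seen at the left of the crop. Connector b at (281,86) is at (573,-296.4) mm with its screw at -13°.

Emit:
step_arm:
  targets:
    - [[0,0,8.8],[0,0,0],1]
    - [[0,0,8.8],[0,0,0],1]
    - [[0,0,8.8],[0,0,0],1]
    - [[0,0,8.8],[0,0,0],1]
    - [[0,0,0],[41.5,-27,40],1]
    - [[0,0,0],[41.5,-27,40],1]
    - [[0,0,0],[0,0,40],1]
    - [[0,0,0],[0,0,35],1]
    - [[0,0,0],[0,0,0],1]
    - [[0,0,0],[0,0,0],1]

```text
time_s: 12.85
ee_pos: [0.5729, -0.2983, 0.099]
eef_rot: [180.0, -0.1, -13.2]
contact_force: [0.8, -0.5, 0.3]
opening: 0.0872
gripper_force: 0.0
```

```bash
python3 c.py w6; python3 -c "
from h import *
print(robot.observe()['ee_pos'],robot.observe()['eef_rot'])"
```

```text
[273. 237.] 1580 [99. 92. 84.] c 573.1 -296.4 r 15.2 z 0.0497 far 107 22.0 -12.0
[ 0.5733172  -0.29865587  0.0999038 ] [179.92599791  -0.18864697 -13.18611145]
```

Emit:
step_arm:
  targets:
    - [[0,0,0],[0,-2,20],1]
    - [[0,0,0],[0,0,25],1]
    - [[0,0,0],[0,0,14],1]
    - [[0,0,0],[0,0,4],1]
    - [[0,0,0],[0,0,0],0.1]
    - [[0,0,0],[0,0,0],0.1]
    - [[0,0,0],[0,0,0],0.1]
    - [[0,0,0],[0,0,0],0.1]
    - [[0,0,0],[0,0,0],0.1]
    - [[0,0,0],[0,0,0],0.1]
    - [[0,0,0],[0,0,0],0.1]
    - [[0,0,0],[0,0,0],0.1]
    - [[0,0,0],[0,0,0],0.1]
  grip_force: 20

```text
time_s: 14.52
ee_pos: [0.5726, -0.2958, 0.0345]
eef_rot: [180.0, 0.0, -13.2]
contact_force: [0.2, -1.1, -0.3]
opening: 0.0295
gripper_force: 20.0
```

Emit:
step_arm:
  targets:
    - [[0,0,0],[0,0,-15],0.1]
    - [[0,0,0],[0,0,-50],0.1]
    - [[0,0,0],[0,0,-50],0.1]
    - [[0,0,0],[0,0,-50],0.1]
    - [[0,0,0],[-13,-50,0],0.1]
    - [[0,0,0],[-13,-50,0],0.1]
    - [[0,0,0],[-13,-50,0],0.1]
    - [[0,0,0],[-13,-50,0],0.1]
    - [[0,0,0],[-13,-50,0],0.1]
    - [[0,0,0],[-13,-50,0],0.1]
    - [[0,0,0],[-14,-50,0],0.1]
    - [[0,0,0],[-14,-49,0],0.1]
    - [[0,0,-9.8],[0,0,0],0.1]
    - [[0,0,-9.8],[0,0,0],0.1]
    - [[0,0,-9.8],[0,0,0],0.1]
    - [[0,0,-9.8],[0,0,0],0.1]
    - [[0,0,-9.8],[0,0,0],0.1]
    - [[0,0,-9.8],[0,0,0],0.1]
    - [[0,0,-9.8],[0,0,0],0.1]
    - [[0,0,-9.8],[0,0,0],0.1]

```text
time_s: 17.02
ee_pos: [0.5606, 0.117, 0.2007]
eef_rot: [179.9, -0.0, 65.5]
contact_force: [-0.1, 0.5, -1.3]
opening: 0.0294
gripper_force: 20.0
```

Emit:
step_arm:
  targets:
    - [[0,0,-9.8],[0,0,0],0.1]
    - [[0,0,-9.8],[0,0,0],0.1]
    - [[0,0,0],[0,0,0],0.1]
    - [[0,0,0],[0,0,0],0.1]

```text
time_s: 17.52
ee_pos: [0.5606, 0.117, 0.2001]
eef_rot: [180.0, -0.0, 84.6]
contact_force: [0.9, 0.2, -1.2]
opening: 0.0291
gripper_force: 20.0
```

Run:
```python
from h import *
o=[]
for _ in range(4):
    s=robot.observe(); o.append(np.r_[s['ee_pos']*1000,s['eef_rot'][2],s['opening']*1000]); optics.read_camera("wrist")
o=np.array(o);print(o.round(1)); m=o.mean(0); r=np.radians(m[3]); d=np.array([560.2,116.5])-m[:2]
print("tool dx,dy",d@[np.cos(r),np.sin(r)],d@[np.sin(r),-np.cos(r)])
```

```text
[[560.6 117.  200.1  84.6  29.1]
 [560.5 117.  199.9  84.7  29.4]
 [560.5 117.  199.8  84.7  29.6]
 [560.5 117.  199.7  84.7  29.6]]
tool dx,dy -0.5035537861613298 -0.2609386498171449
```

Emit:
step_arm:
  targets:
    - [[0,0,0],[0,0,40],0.1]
    - [[0,0,0],[0,0,35],0.1]
    - [[0,0,0],[0,0,25],0.1]
    - [[0,0,0],[0,0,15],0.1]
    - [[0,0,0],[0,0,10],0.1]
    - [[0,0,0],[0,0,0],0.1]
    - [[0,0,0],[0,0,0],0.1]

```text
time_s: 18.6
ee_pos: [0.5613, 0.117, 0.0755]
eef_rot: [179.9, -0.0, 84.8]
contact_force: [-0.1, -0.2, -1.1]
opening: 0.0296
gripper_force: 20.0
```

Emit:
step_arm:
  targets:
    - [[0,0,0],[0,0,0],0.5]
    - [[0,0,0],[0,0,0],0.5]
    - [[0,0,0],[0,0,0],0.5]
    - [[0,0,0],[0,0,0],0.5]
    - [[0,0,0],[0,0,-10],0.5]
    - [[0,0,0],[0,0,-40],0.5]
    - [[0,0,0],[0,0,-50],0.5]
    - [[0,0,0],[0,0,-50],0.5]
    - [[0,0,0],[-50,-2,-20],0.5]
    - [[0,0,0],[-50,-2,-20],0.5]
    - [[0,0,0],[-55,-2,0],0.8]
    - [[0,0,0],[-50,-2,0],0.8]
    - [[0,0,0],[0,0,0],0.8]
    - [[0,0,0],[0,0,0],0.8]

```text
time_s: 20.35
ee_pos: [0.534, -0.0862, 0.265]
eef_rot: [180.0, -0.0, 84.8]
contact_force: [-0.8, 0.5, -0.6]
opening: 0.0682
gripper_force: 0.0
```

```bash
sed -i 's#pics/w4#pics/w7#;s#w4.npz#w7.npz#' b.py
cat >> b.py <<'E'
b=X[(H>.064)&(H<.0745)&(d>0)]; b=b[(np.linalg.norm(b[:,:2]-[.525,-.02],axis=1)<.08)&(b[:,1]<.035)]
if len(b): print("bracket",len(b),cv2.minAreaRect((b[:,:2]*1000).astype(np.float32)),b[:,2].mean())
t=X[(abs(H-.03)<.003)&(d>0)&(im.min(2)>90)]; t=t[np.linalg.norm(t[:,:2]-[.556,.096],axis=1)<.14]
r=[];e=np.degrees(np.arctan2(t[:,1]-.096,t[:,0]-.556)); rad=np.hypot(t[:,1]-.096,t[:,0]-.556)
P=np.array([t[e.astype(int)==q][rad[e.astype(int)==q].argmax()] for q in range(-179,180,3) if (e.astype(int)==q).any() and rad[e.astype(int)==q].max()>.115])
A=np.c_[2*P[:,:2],np.ones(len(P))];x=np.linalg.lstsq(A,(P[:,:2]**2).sum(1),rcond=None)[0];print("disc",len(P),x[:2],np.sqrt(x[2]+x[:2]@x[:2]))
print(robot.observe()['ee_pos'],robot.observe()['eef_rot'])
E
python3 b.py
```

```text
rim 1206 ((555.3086547851562, 62.75755310058594), (37.00833511352539, 100.57878875732422), 84.53211975097656) 0.09966464989567692
knob 839 ((527.7938842773438, -7.450900554656982), 13.826414108276367) 0.11163553689362063
bracket 1894 ((523.71923828125, -22.037921905517578), (70.3810043334961, 36.34228515625), 74.0918197631836) 0.07012288899518357
disc 57 [0.55802394 0.09798912] 0.12661188809523274
[ 0.53406243 -0.08561908  0.26485877] [ 1.79975752e+02 -2.72555084e-02  8.48384514e+01]
```

View pics/w7.png

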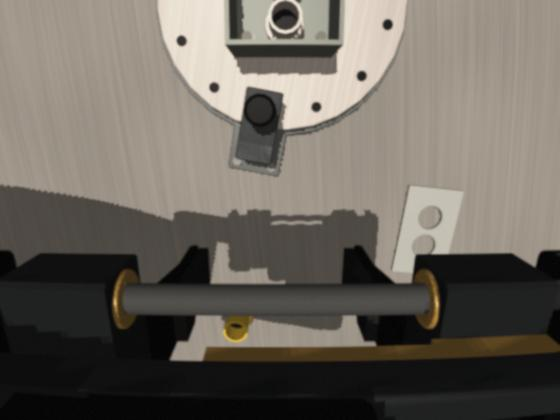

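The wrist view shows the bracket axis at 74.1° with its width of 36 mm as specified, and the knob at (260,110), giving (528,-7) mm. I'll align over the knob and check the box contents.

Emit:
step_arm:
  targets:
    - [[0,0,5.4],[0,0,0],0.8]
    - [[0,0,5.3],[0,0,0],0.8]
    - [[0,0,0],[37,-13.7,20],0.8]
    - [[0,0,0],[37,-13.6,20],0.8]
    - [[0,0,0],[0,0,40],0.8]
    - [[0,0,0],[0,0,30],0.8]
    - [[0,0,0],[0,0,0],0.8]
    - [[0,0,0],[0,0,0],0.8]

```text
time_s: 21.4
ee_pos: [0.5288, -0.0071, 0.1559]
eef_rot: [179.9, -0.0, 74.2]
contact_force: [-0.1, -0.2, -0.2]
opening: 0.0698
gripper_force: 0.0
```

```bash
python3 b.py 2>/dev/null| grep -v bracket
python3 - <<'E'
from h import *
out=[cv2.resize(grab("scene")[0][168:258,256:376,::-1],(400,300),interpolation=cv2.INTER_CUBIC),cv2.resize(cv2.imread("pics/w7.png"),(400,300))]
w=grab("wrist")[0][...,::-1]; out[1]=cv2.resize(w,(400,300))
cv2.imwrite("pics/box2.png",cv2.hconcat(out))
E
```

```text
rim 3866 ((557.856689453125, 89.32612609863281), (89.97168731689453, 100.9180679321289), 84.67620849609375) 0.099813017423074
knob 1591 ((528.1107788085938, -7.691281795501709), 14.16830825805664) 0.111587500842312
disc 71 [0.55800608 0.09818873] 0.126475740863564
[ 0.52916645 -0.00746634  0.15634637] [ 1.79843010e+02 -2.45706693e-02  7.41522635e+01]
```

View pics/box2.png

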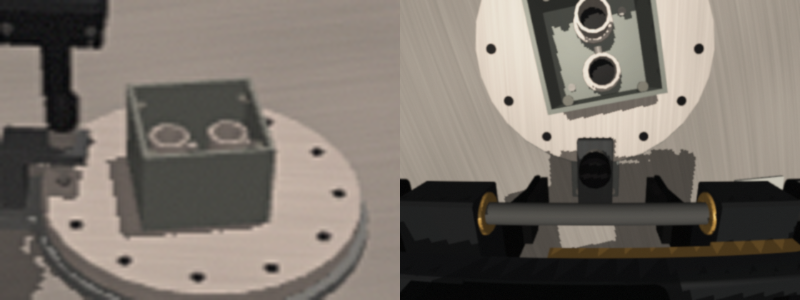

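Both connectors stand in the box. I'll descend on the knob and grip it firmly.

Emit:
step_arm:
  targets:
    - [[0,0,0],[-0.5,-0.8,25],0.8]
    - [[0,0,0],[0,0,20],0.8]
    - [[0,0,0],[0,0,10],0.8]
    - [[0,0,0],[0,0,3],0.8]
    - [[0,0,0],[0,0,0],0.8]
    - [[0,0,0],[0,0,0],0.05]
    - [[0,0,0],[0,0,0],0.05]
    - [[0,0,0],[0,0,0],0.05]
    - [[0,0,0],[0,0,0],0.05]
    - [[0,0,0],[0,0,0],0.05]
    - [[0,0,0],[0,0,0],0.05]
    - [[0,0,0],[0,0,0],0.05]
    - [[0,0,0],[0,0,0],0.05]
  grip_force: 45

```text
time_s: 23.18
ee_pos: [0.5272, -0.0082, 0.0965]
eef_rot: [180.0, -0.0, 74.1]
contact_force: [2.5, 0.8, -0.5]
opening: 0.0267
gripper_force: 45.0
```

Emit:
step_arm:
  targets:
    - [[0,0,0],[0,0,-4],0.05]
    - [[0,0,0],[0,0,-4],0.05]
    - [[0,0,0],[0,0,-4],0.05]
    - [[0,0,0],[0,0,-4],0.05]
    - [[0,0,0],[0,0,-3],0.05]
    - [[0,0,0],[0,0,-2],0.05]
    - [[0,0,0],[0,0,0],0.05]
    - [[0,0,0],[0,0,0],0.05]

```text
time_s: 24.18
ee_pos: [0.5272, -0.0082, 0.1165]
eef_rot: [180.0, -0.0, 74.1]
contact_force: [6.8, -1.1, -11.1]
opening: 0.027
gripper_force: 45.0
```

Emit:
step_arm:
  targets:
    - [[0,0,0],[0,0,-1],0.05]
    - [[0,0,0],[0,0,-1],0.05]
    - [[0,0,0],[0,0,-0.7],0.05]
    - [[0,0,0],[0,0,0],0.05]
    - [[0,0,0],[0,0,0],0.05]
    - [[0,0,0],[0,0,0],0.05]

```text
time_s: 24.92
ee_pos: [0.5271, -0.0082, 0.1186]
eef_rot: [180.0, -0.0, 74.1]
contact_force: [8.8, -1.2, -15.1]
opening: 0.0264
gripper_force: 45.0
```

Run:
```python
from h import *
for _ in range(3):
    s=robot.observe(); print(s['time_s'],s['ee_pos'],s['contact_force'],s['opening'])
    im,d,p,T=grab("scene")
X=cloud(d,p,T); m=(np.linalg.norm(X[...,:2]-[.528,-.0075],axis=-1)<.02)
print("collar/knob heights dark hist",np.histogram(X[...,2][m],bins=np.arange(.06,.16,.008)))
im=cv2.resize(im[160:260,226:359,::-1],(600,450),interpolation=cv2.INTER_CUBIC);cv2.imwrite("pics/k.png",im)
```

```text
24.925 [ 0.52713121 -0.00817504  0.11863544] [  8.76785023  -1.22471735 -15.12241872] 0.026395931417999632
24.975 [ 0.52714489 -0.00813671  0.11864529] [  8.98136161  -1.10384743 -15.02987247] 0.026735472909624768
25.025 [ 0.52714409 -0.00815607  0.11862829] [  8.60655051  -0.9984813  -15.49203016] 0.026633333766950193
collar/knob heights dark hist (array([22, 72, 27,  6,  0,  1,  8,  8,  0,  0,  0,  0]), array([0.06 , 0.068, 0.076, 0.084, 0.092, 0.1  , 0.108, 0.116, 0.124,
       0.132, 0.14 , 0.148, 0.156]))
```

View pics/k.png

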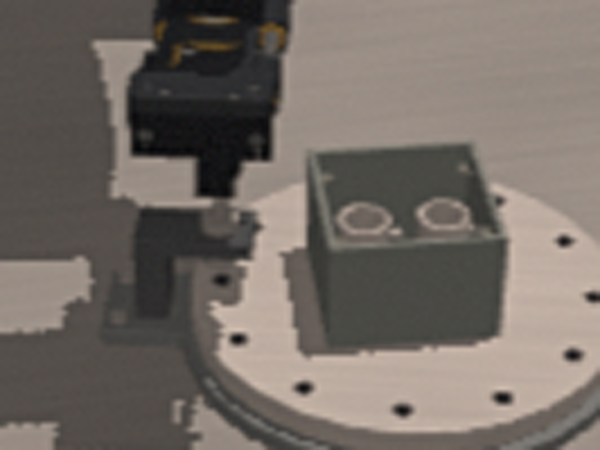

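The view shows both connectors in the box and the knob held well above its collar. The TCP has risen 22 mm, and the force went from 11 to 15 N, so the plunger is at its stop.

```bash
python3 -c "
from station import workorder
print(workorder.sign_off())"
```

```text
the job is handed in; nothing more can be done
None
```

The job is handed in, with no verdict returned: both connectors stand released in the switch box, and the gripper is holding the plunger knob at its upper stop (about 22 mm up, 45 N grip).

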